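# Tap the cane gauge's fence home

### The job

Set the length gauge for cutting glass cane: pick up the small hammer and use it to drive the gauge's sliding fence towards and into the hood in a few small, gentle taps, drawing the hammer off between taps, until the fence is fully home against the stop hidden inside the hood. Touch the gauge only with the hammer, and finally lay the hammer down flat on the bench.

Things in the scene. Friction and masses are not known exactly. Their poses are not given: they have to be found in the camera images.
- gauge: cane-cutting length gauge, fixed: wooden board 104 mm (its x, -42 to +62) by 315 mm (its y, -185 to +130), 18 mm thick, with two steel rails. At its -y end a dark steel hood 60 mm wide (y -182 to -74), top 51 mm above the bench, hides the stop. A trough with a bit of cane lies along the +x edge, top 27 mm up. Origin on the bench under x = y = 0, z up. The fence slides along -y into the hood.
- fence (a joint): travel of the steel sliding fence along the gauge's -y, in m: 0 furthest from the hood, 0.080 home against the hidden, rigid stop. It slides stiffly (about 4 N) and stays where it is left. When home its upright plate still stands about 16 mm clear of the hood's mouth: the hood is not the stop.
- fence_strike (a point): point to strike: middle of the flat +y face (away from the hood) of the fence's upright plate, 47 mm above the bench. The plate is 40 mm wide (x), 8 mm thick and reaches from 21 to 67 mm above the bench. Axes as the gauge's: strike towards -y. It lies at y = +30 mm of the gauge when the joint reads 0.
- hammer: small cross-pein hammer, about 190 g, lying flat: wooden handle 18 mm thick along its y, steel head along x at the -y end. 89 (x) by 217 (y) by 23 mm. Origin: underside, middle of its outline; z up. The flat round striking face looks along -x, the wedge-shaped pein along +x. A wooden ladle (round cup on a handle) lies near it and is not wanted.
- hammer_grip (a point): place to grasp the hammer, on the axis of the handle, 52 mm from the head's middle along the handle (hammer frame -2.5, -45, 10 mm), 10 mm above the bench as it lies; the handle is 18 mm thick there and is gripped across, along the hammer's x. Axes as the hammer's.
- hammer_face (a point): centre of the hammer's flat striking face, 23 mm across (hammer frame -44.5, -97, 11.5 mm). Axes as the hammer's; the face looks along -x.

How it is judged:
By the outcome, as a careful person would: the job done as asked, in the order asked, and still so for the second after the job is handed in, with the robot touching nothing.
It also fails if it takes over 51 s, if anything falls off the work surface, if the arm or the gripper's body presses on something with over 40 N, if the wrist force passes 120 N, or if a joint passes its speed limit or range.

### The arm

A 7-joint arm with a two-finger parallel gripper is mounted at the origin on a cart in front of the work surface, level with it; the furniture and walls round the work are solid. World frame = base frame: x ahead of the robot, y to its left, z up, the work surface at z = 0. Lengths are in m, angles in rad, forces in N, time in s.
With the tool pointing down it reaches from about 0.425 to 0.925 m from the base axis. Payload 6.8 kg.
Tool frame: the origin (TCP) lies between the finger pads; the fingertips stand 22 mm ahead of it and the grasp point (between the pads) lies 3 mm ahead of it; z points along the fingers, y is the direction in which the jaws open and shut (so a half turn about z gives the same grasp; the last joint's range is limited). The gripper opens to 85 mm and grips with 20 to 120 N. Pads are 22 mm wide; open, the fingers measure 114 mm over their backs; the gripper's body (76 mm by 85 mm) begins 54 mm behind the grasp point. The pads swing forward as they close: fully open they stand 13 mm farther back than shut.
Start: joints at [-1.36, 0.477, 0.022, 1.555, -0.011, 1.109, -0.083], TCP at [0.212, 0.641, 0.253] pointing down, gripper open.
Joint ranges: [-2.96, 2.96], [-0.34, 2.1], [-1.41, 1.46], [0.24, 2.44], [-1.37, 4.51], [0.17, 1.92], [-2.96, 2.96]. Speed limits (rad/s): [2.39, 2.39, 3.14, 3.14, 3.14, 3.14, 3.14].

### API

Orientations are given as a unit quaternion [w, x, y, z].
In Python, from station import bot gives the robot as it stands. The module is installed in compiled form; this text tells all that it offers.
- The arm moves only by the tool drive_tool, never from a script. Its argument "series" is one flat list of numbers, 7 for each row, row after row: the opening, from -1 (shut) to 1 (fully open), then the shift along the tool's x, y, z in mm, then the turn, a rotation vector about the tool's x, y, z in rad. In form: [jaw, x, y, z, wx, wy, wz, jaw, x, y, z, wx, wy, wz, ...]. A call has 1 to 12 rows; each row shifts and turns the commanded pose from where the row before left it, along the tool's axes as they then stand; what a row does not reach is not made up. A row lasts 1/8 s, in which the tool goes at most 62.5 mm and 10.7 degrees, less where a joint would pass 70% of its speed; a pose out of reach is approached as far as the arm can. A call with a gripper value outside its range is refused whole. The fingers move at their own pace and stop on an object; "force" is the grip in N (left out, the last holds). Time passes only in rows, so rows that do not move let the fingers close. It gives the time, the measured TCP pose, the force and the opening at its end, in the units of the state.
- bot.get_obs(): the state, without advancing time (a new reading comes with each control period).
- bot.read_camera(name): name is "scene" or "top" or "wrist"; returns a dict with "pixels" (384x512x3 uint8, blue, green, red), "camera_matrix" (3x3 intrinsics, pixels), "rvec" (rotation vector, rad) and "tvec" (3), from world to camera coordinates, as OpenCV has them. Camera axes: x right, y down, z forward; pixel columns grow to the right and rows downward; lengths in m; the calibration is good to about 2 mm. A picture is of the moment at which its call begins. There is no depth.
- bot.hand_in(): hands the job in, once; it reports no verdict.
The state is a dict: "t": time; "q": joint angles; "joint_vel": joint speeds; "joint_torque": joint torques, N m; "eef_pos": TCP position; "tool_rot": TCP orientation; "contact_force": force on the tool from outside, world axes, zero at the start; "torque": the same for the moment, N m; "gripper_width": opening from 0.0 (shut) to 1.0 (fully open).
Only numpy, scipy, OpenCV 4.12 (cv2) and the standard library are available. Lean on these libraries where they do the work, as an engineer would, in place of code of your own. Each camera call takes 0.05 s, during which the arm holds its last target. There are 200 camera calls.

## Working session

There is one attempt and no reset: what is moved stays moved. The work goes in short steps, Python scripts to look and compute and a tool call to move; the robot and the scene stay as the last step left them, time stands still between calls to the robot, and variables do not carry over. Pictures are saved under pics/ and viewed, about 8 in all and at most 12, crops included, and the job is handed in when it is done.

Besides the shell and the picture viewer there is one more tool, called as name(argument=value, ...) on one line, values as JSON. drive_tool: Moves the arm, as the interface text tells. Its arguments: {"type":"object","properties":{"series":{"type":"array"},"force":{"type":"number"}},"required":["series"]}

```bash
mkdir -p pics
cat > h.py <<'E'
import numpy as np, cv2
from station import bot
def snap(n,f):
    d=bot.read_camera(n); cv2.imwrite('pics/'+f+'.png',d['pixels']); np.savez('pics/'+f+'.npz',K=d['camera_matrix'],r=d['rvec'],t=d['tvec']); return d
def ray(f,uv,z):
    d=np.load('pics/'+f+'.npz'); R=cv2.Rodrigues(d['r'])[0]; c=-R.T@d['t'].ravel()
    v=R.T@np.linalg.inv(d['K'])@np.array([uv[0],uv[1],1.]); return c+v*(z-c[2])/v[2]
def proj(f,P):
    d=np.load('pics/'+f+'.npz'); return cv2.projectPoints(np.array(P,float).reshape(-1,3),d['r'],d['t'],d['K'],None)[0].reshape(-1,2)
E
python3 - <<'E'
from h import *
snap('scene','s0');snap('top','t0')
a=cv2.imread('pics/s0.png');b=cv2.imread('pics/t0.png')
print(bot.get_obs())
d=np.load('pics/t0.npz');print(d['K'],-cv2.Rodrigues(d['r'])[0].T@d['t'].ravel())
E
```

```text
{'t': 0.1, 'q': array([-1.36006934,  0.47770898,  0.02232915,  1.5563485 , -0.0114914 ,
        1.10934713, -0.08309809]), 'joint_vel': array([ 0.00033465, -0.00143258,  0.00204615, -0.00252466,  0.00058706,
       -0.00184163, -0.00094496]), 'joint_torque': array([ 4.01996600e-03, -5.97760713e+01,  1.61338516e+00, -2.81956816e+01,
        1.28151564e-02,  5.07508477e-03,  1.63616789e-05]), 'eef_pos': array([0.21142389, 0.640496  , 0.25243007]), 'tool_rot': array([-7.20296624e-05,  1.58720436e-01,  9.87323207e-01, -8.38876215e-04]), 'contact_force': array([-0.002299  ,  0.31049343, -0.44664267]), 'torque': array([-0.01037852, -0.04817508, -0.00971603]), 'gripper_width': 1.0022742264693445}
[[351.57813829   0.         255.66122052]
 [  0.         351.57813829 190.78350578]
 [  0.           0.           1.        ]] [0.35499294 0.10500598 0.92732916]
```

View pics/t0.png

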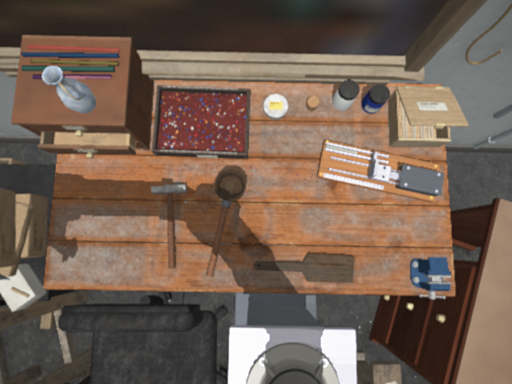

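View pics/s0.png

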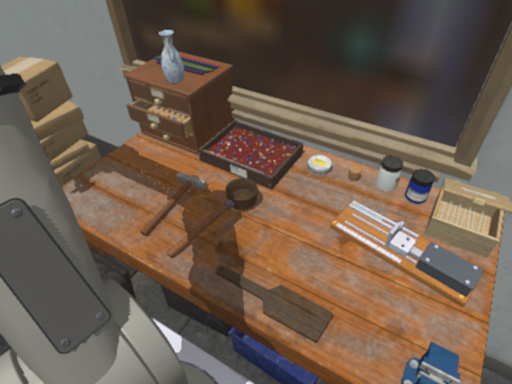

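The top view shows the hammer head at about (169,188) and its handle end at (172,268). The ladle cup is at (231,183). The gauge runs from (322,160) to the hood at (420,180), with the fence at (382,167). Image up is +X and left is +Y.

Run:
```python
from h import *
b=cv2.imread('pics/t0.png')
A=cv2.resize(b[170:280,120:260],None,fx=5,fy=5,interpolation=cv2.INTER_CUBIC)[:, :]
B=cv2.resize(b[130:210,310:450],None,fx=5,fy=5,interpolation=cv2.INTER_CUBIC)
cv2.imwrite('pics/c0.png',cv2.resize(np.vstack([A,B]),None,fx=.62,fy=.62))
for p in [(153,188),(186,187),(172,268),(169,188)]: print(p,ray('t0',p,.011))
for p in [(322,141),(318,176),(444,168),(435,200)]: print(p,ray('t0',p,.018))
```

```text
(153, 188) [0.49737686 0.3702247  0.011     ]
(186, 187) [0.50181975 0.28362096 0.011     ]
(172, 268) [0.29228984 0.30895528 0.011     ]
(169, 188) [0.49823682 0.32818926 0.011     ]
(322, 141) [ 0.63293409 -0.07530216  0.018     ]
(318, 176) [ 0.53719507 -0.06382418  0.018     ]
(444, 168) [ 0.56578973 -0.39903993  0.018     ]
(435, 200) [ 0.47956653 -0.37003031  0.018     ]
```

View pics/c0.png

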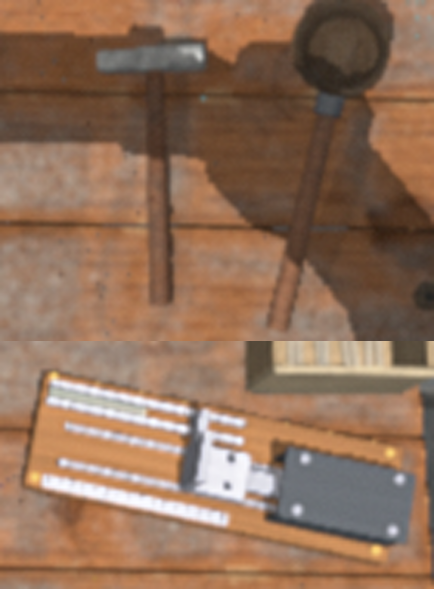

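```bash
cat >> h.py <<'E'
from scipy.optimize import least_squares
def T(p,P): 
    c,s=np.cos(p[2]),np.sin(p[2]); P=np.array(P,float).reshape(-1,3)
    return np.c_[p[0]+c*P[:,0]-s*P[:,1],p[1]+s*P[:,0]+c*P[:,1],P[:,2]]
def fit(f,P,uv,p0):
    r=least_squares(lambda p:(proj(f,T(p,P))-uv).ravel(),p0); print(r.x,r.fun.round(1)); return r.x
E
python3 - <<'E'
from h import *
h=fit('t0',[[44.5e-3,-.097,.0115],[-44.5e-3,-.097,.0115],[-.0025,.1085,.01]],[[151.6,188.7],[186.8,187.1],[171.9,267.4]],[.4,.31,1.57])
print('grip',T(h,[-.0025,-.045,.01]),'face',T(h,[-.0445,-.097,.0115]))
g=fit('t0',[[.062,.13,.018],[-.042,.13,.018],[.062,-.185,.018],[-.042,-.185,.018]],[[326.1,140],[318.1,177.1],[443.2,170],[432.6,201.3]],[.55,-.2,0])
print(proj('t0',T(g,[[.03,-.074,.051],[-.03,-.074,.051],[.03,-.182,.051],[-.03,-.182,.051]])))
m=[[310+203/3.1,130+(408-341)/3.1],[310+183/3.1,130+(490-341)/3.1]]
for x in m:
  w=ray('t0',x,.067)-[g[0],g[1],0]; c,s=np.cos(g[2]),np.sin(g[2]); print(c*w[0]+s*w[1],-s*w[0]+c*w[1])
E
```

```text
[0.40170619 0.32022202 1.64546784] [ 0.7  0.1 -0.6 -0.1 -0.   0. ]
grip [[0.4467673  0.32108608 0.01      ]] face [[0.50175568 0.28308243 0.0115    ]]
[ 0.54815208 -0.19852544 -0.22296052] [-0.3 -0.5 -0.6 -0.6 -1.6 -2.8  2.6  3.7]
[[403.64037136 166.05921434]
 [399.44962772 188.53334689]
 [445.25592178 176.06288952]
 [441.47012526 198.71442075]]
0.04435245365091993 0.007889268852660357
-0.0263932813310048 0.010689080464935996
```

Run:
```python
from h import *
g=fit('t0',[[.062,.13,.018],[-.042,.13,.018],[.03,-.074,.051],[-.03,-.074,.051],[.03,-.182,.051],[-.03,-.182,.051]],[[326.1,140],[318.1,177.1],[402.6,165.2],[397,187.7],[443.2,172.5],[438,196]],[.55,-.2,-.2])
print(T(g,[0,.03,.047]))
```

```text
[ 0.55028764 -0.19500652 -0.20315322] [-2.3 -0.5 -1.8 -0.5 -0.5 -0.6  1.4 -0.5  0.6  1.3  2.5  0.5]
[[ 0.5563404  -0.16562346  0.047     ]]
```

drive_tool(series=[1, -36, -25.5, 5, 0, 0, 0, 1, -36, -25.5, 5, 0, 0, 0, 1, -36, -25.5, 5, 0, 0, 0, 1, -36, -25.5, 5, 0, 0, 0, 1, -36, -25.5, 5, 0, 0, 0, 1, -36, -25.5, 5, 0, 0, 0, 1, -36, -25.5, 5, 0, 0, 0, 1, -36, -25.5, 5, 0, 0, 0, 1, -36, -25.5, 5, 0, 0, 0, 1, 0, 0, 0, 0, 0, -0.13, 1, 0, 0, 0, 0, 0, -0.13, 1, 0, 0, 0, 0, 0, -0.13])

```text
t: 1.6
eef_pos: [0.4471, 0.3212, 0.2079]
tool_rot: [-0.0, -0.038, 0.999, -0.0]
contact_force: [0.3, -0.8, -0.2]
gripper_width: 1.001
```

```bash
cat >> h.py <<'E'
from scipy.spatial.transform import Rotation as Ro
def tool():
    o=bot.get_obs(); q=o['tool_rot']; return o,Ro.from_quat([q[1],q[2],q[3],q[0]])
def go(tcp,yaw_y):  # shift in present tool axes mm, turn about tool z (tool y to world angle yaw_y, tool down)
    o,R=tool(); M=R.as_matrix(); print('t',round(o['t'],2),'tcp',o['eef_pos'].round(4),'F',o['contact_force'].round(1),'w',round(o['gripper_width'],3))
    y=np.array([np.cos(yaw_y),np.sin(yaw_y),0]); z=np.array([0,0,-1.]); D=np.c_[np.cross(y,z),y,z]
    print('shift mm',(M.T@(np.array(tcp)-o['eef_pos'])*1e3).round(1),'turn',Ro.from_matrix(M.T@D).as_rotvec().round(4),'shift in turned axes',(D.T@(np.array(tcp)-o['eef_pos'])*1e3).round(1))
E
python3 - <<'E'
from h import *
d=snap('wrist','w0')
go([.4468,.3211,.013],1.645)
h=[0.40170619,0.32022202,1.64546784]
print(proj('w0',T(h,[[-.0025,-.045,.01],[-.0445,-.097,.0115],[.0445,-.097,.0115],[-.0025,.1,.01]])))
E
```

```text
t 1.65 tcp [0.4471 0.3212 0.208 ] F [-0.2 -0.1  0.1] w 1.0
shift mm [  0.2   0.  195. ] turn [-0.0005 -0.0006  0.006 ] shift in turned axes [ 3.00e-01 -1.00e-01  1.95e+02]
[[253.80243346 174.56381166]
 [212.69682061 224.65009362]
 [299.66645051 224.75249623]
 [254.02067092  11.21946638]]
```

View pics/w0.png

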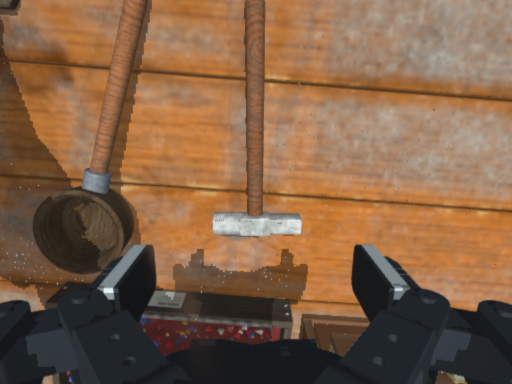

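The wrist view shows the head at (213–301, 225) and the handle at column 255, which agrees with the prediction to within 1 mm. The ladle is clear to the left. I'll descend, keeping the fingertips 3 mm above the bench.

drive_tool(series=[1, 0, 0, 34, 0, 0, 0, 1, 0, 0, 34, 0, 0, 0, 1, 0, 0, 34, 0, 0, 0, 1, 0, 0, 34, 0, 0, 0, 1, 0, 0, 30, 0, 0, 0, 1, 0, 0, 17, 0, 0, 0.006, -1, 0, 0, 0, 0, 0, 0, -1, 0, 0, 0, 0, 0, 0, -1, 0, 0, 0, 0, 0, 0, -1, 0, 0, 0, 0, 0, 0, -1, 0, 0, 0, 0, 0, 0, -1, 0, 0, 0, 0, 0, 0], force=90)

```text
t: 3.15
eef_pos: [0.4479, 0.322, 0.0266]
tool_rot: [0.001, -0.033, 0.999, 0.001]
contact_force: [-1.1, -0.9, 7.1]
gripper_width: 0.167
```

Run:
```python
from h import *
g=[0.55028764,-0.19500652,-0.20315322]
go([.4468,.3211,.15],1.645)
```

```text
t 3.15 tcp [0.4479 0.322  0.0266] F [-1.1 -0.9  7.1] w 0.167
shift mm [   0.9   -0.7 -123.4] turn [ 0.0011  0.0014 -0.009 ] shift in turned axes [   1.1   -0.8 -123.4]
```

drive_tool(series=[-1, 0, 0, -15, 0, 0, 0, -1, 0, 0, -30, 0, 0, 0, -1, 0, 0, -40, 0, 0, 0, -1, 0, 0, -40, 0, 0, 0, -1, 0, 0, 0, 0, 0, 0])

```text
t: 3.78
eef_pos: [0.449, 0.3228, 0.1542]
tool_rot: [0.003, -0.032, 0.999, 0.002]
contact_force: [0.8, -0.1, -2.4]
gripper_width: 0.173
```

Run:
```python
from h import *
g=[0.55028764,-0.19500652,-0.20315322]
p=T(g,[-.052,.142,.16])[0]; print(p)
go(p,g[2]+np.pi/2)
```

```text
[ 0.52800674 -0.04543526  0.16      ]
t 3.77 tcp [0.449  0.3228 0.1542] F [ 0.8 -0.1 -2.4] w 0.173
shift mm [ -55.  -372.5   -7.1] turn [0.0051 0.0049 0.2679] shift in turned axes [-151.6 -344.7   -5.8]
```

drive_tool(series=[-1, -5.5, -37.2, -0.7, 0, 0, 0, -1, -5.5, -37.2, -0.7, 0, 0, 0, -1, -5.5, -37.2, -0.7, 0, 0, 0, -1, -5.5, -37.2, -0.7, 0, 0, 0, -1, -5.5, -37.2, -0.7, 0, 0, 0, -1, -5.5, -37.2, -0.7, 0, 0, 0, -1, -5.5, -37.2, -0.7, 0, 0, 0, -1, -5.5, -37.2, -0.7, 0, 0, 0, -1, -5.5, -37.2, -0.7, 0, 0, 0, -1, -5.5, -37.2, -0.7, 0, 0, 0, -1, 0, 0, 0, 0.0025, 0.0025, 0.134, -1, 0, 0, 0, 0.0025, 0.0025, 0.134])

```text
t: 5.28
eef_pos: [0.5254, -0.0469, 0.1564]
tool_rot: [-0.003, 0.104, 0.995, -0.003]
contact_force: [-0.2, 0.5, -1.8]
gripper_width: 0.166
```

Run:
```python
from h import *
g=[0.55028764,-0.19500652,-0.20315322]
go(T(g,[-.052,.142,.16])[0],g[2]+np.pi/2)
w=snap('wrist','w1')['pixels'];s=snap('scene','s1')['pixels'];t=snap('top','t1')['pixels']
r=lambda a,s:cv2.resize(a,s,interpolation=cv2.INTER_CUBIC)
cv2.imwrite('pics/m1.png',np.vstack([np.hstack([r(w,(400,300)),r(s[170:320,290:490],(400,300))]),np.hstack([r(t[110:230,260:460],(500,300)),np.zeros((300,300,3),np.uint8)])]))
np.savetxt('pics/tcp1.txt',bot.get_obs()['eef_pos'])
```

```text
t 5.28 tcp [ 0.5254 -0.0469  0.1564] F [-0.2  0.5 -1.8] w 0.166
shift mm [-2.2  2.  -3.6] turn [-0.0062 -0.0063 -0.0057] shift in turned axes [-2.2  2.  -3.6]
```

View pics/m1.png

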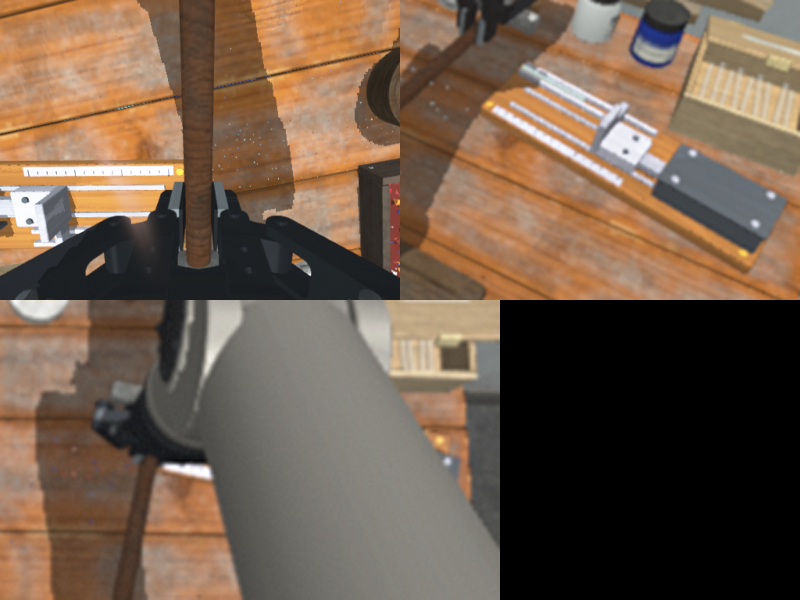

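The hammer hangs straight in the jaws, and the fence is visible in the wrist view (lower left) and the scene view. I'll enlarge both to refine the gauge pose.

Run:
```python
from h import *
s=cv2.imread('pics/s1.png');w=cv2.imread('pics/w1.png')
r=lambda a,k:cv2.resize(a,None,fx=k,fy=k,interpolation=cv2.INTER_CUBIC)
A=r(s[195:315,325:485],4)[:, :]   # 640x480 
cv2.imwrite('pics/z1.png',r(s[195:315,325:485],5))
cv2.imwrite('pics/z2.png',r(w[190:325,0:250],3.2))
```

```text
(no output)
```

View pics/z1.png

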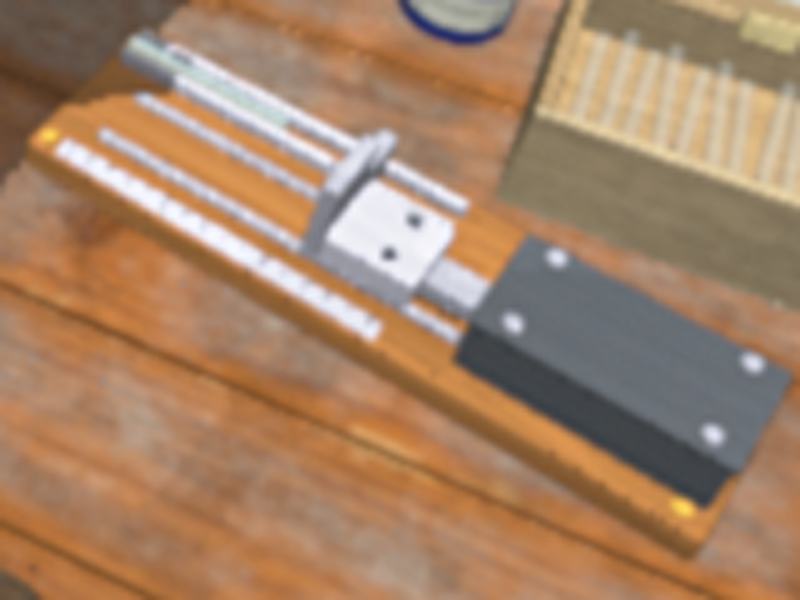

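View pics/z2.png

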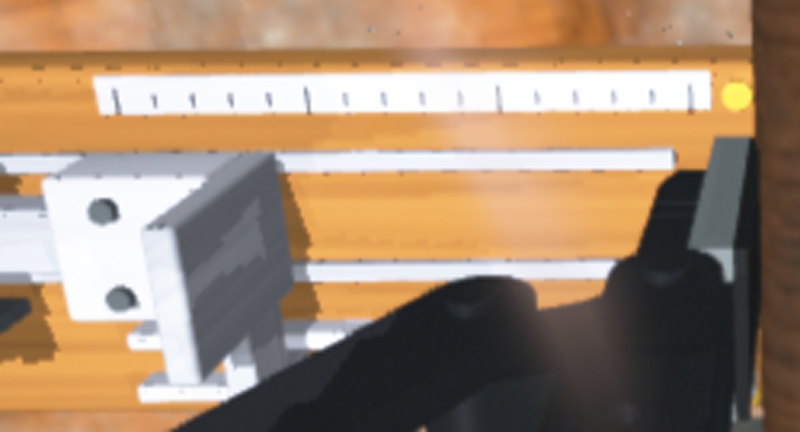

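Run:
```python
from h import *
S=lambda u,v:[325+u/5,195+v/5]
W=lambda u,v:[u/3.2,190+v/3.2]
P=[[-.042,.13,.018],[-.042,-.185,.018],[.03,-.074,.051],[-.03,-.074,.051],[.03,-.182,.051],[-.03,-.182,.051]]
U=[S(28,136),S(695,537),S(530,237),S(466,335),S(792,375),S(742,470)]
V=[W(180,228),W(200,382),W(273,153),W(292,290)]
Q=lambda y:[[-.02,y,.067],[.02,y,.067],[-.02,y,.021],[.02,y,.021]]
f=lambda p:np.r_[(proj('s1',T(p,P))-U).ravel(),(proj('w1',T(p,Q(p[3])))-V).ravel()/3]
r=least_squares(f,[.55,-.195,-.203,.015]);print(r.x,r.fun.round(1))
print(proj('w1',T(r.x,[[-.042,.03,.018],[-.042,.08,.018]]))*3.2-[0,190*3.2])
r2=least_squares(lambda p:(proj('w1',T([p[0],p[1],r.x[2]],Q(0)))-V).ravel(),[.55,-.2]);print('wrist only: strike',r2.x,r2.fun.round(1),'joint:',T(r.x,[0,r.x[3],0]))
print((proj('s1',T(r.x,Q(r.x[3])))-[325,195])*5)
np.savetxt('pics/g.txt',r.x)
```

```text
[ 0.55258581 -0.19780548 -0.21217985  0.00137538] [-0.6 -0.4  1.3  1.7 -0.1 -1.3  0.  -3.8  0.7  0.1 -0.6  1.  -0.7 -0.4
 -0.   0.2  0.5 -0.9  0.4 -0.8]
[[382.98900911  61.32802037]
 [576.24629005  62.40341879]]
wrist only: strike [ 0.55398691 -0.19687468] [-2.1  0.2 -0.1  2.   1.4 -1.3  1.3 -1.1] joint: [[ 0.55287545 -0.19646094  0.        ]]
[[318.99884819 181.41483974]
 [363.99188463 129.38648999]
 [294.7281333  248.09283468]
 [338.57736948 196.40334107]]
```

```bash
cat >> h.py <<'E'
def G(y,z,x=-.053):  # target TCP with gauge y of the face
    g=np.loadtxt('pics/g.txt'); go(T(g,[x,y+.042,z])[0],g[2]+np.pi/2)
def facey():
    g=np.loadtxt('pics/g.txt'); p=bot.get_obs()['eef_pos']-[g[0],g[1],0]; c,s=np.cos(g[2]),np.sin(g[2]); print('face gauge x,y,z',c*p[0]+s*p[1]+.053,-s*p[0]+c*p[1]-.042,p[2]-.015)
E
python3 - <<'E'
from h import *
G(.03,.062);facey()
E
```

```text
t 5.42 tcp [ 0.5257 -0.046   0.1566] F [-0.1 -0.1 -2.3] w 0.167
shift mm [ -5.  -70.2  95. ] turn [-0.0061 -0.0057  0.0118] shift in turned axes [ -5.3 -70.8  94.6]
face gauge x,y,z -0.00525698984477526 0.10075836437766908 0.14160362850406327
```

drive_tool(series=[-1, -5, -10, 25, -0.006, -0.006, 0.012, -1, 0, -15, 30, 0, 0, 0, -1, 0, -15, 25, 0, 0, 0, -1, 0, -15, 14, 0, 0, 0, -1, 0, -15, 0, 0, 0, 0, -1, 0, 0, 0, 0, 0, 0])

```text
t: 6.18
eef_pos: [0.5166, -0.1174, 0.0641]
tool_rot: [0.001, 0.108, 0.994, -0.0]
contact_force: [-0.4, 0.0, -2.3]
gripper_width: 0.172
```

Run:
```python
from h import *
G(.03,.062);facey()
s=snap('scene','s2')['pixels'];w=snap('wrist','w2')['pixels']
r=lambda a,k:cv2.resize(a,None,fx=k,fy=k,interpolation=cv2.INTER_CUBIC)
a=r(s[185:285,310:470],5);b=r(w[150:384,0:300],1)
a[500-0:,:]=0
cv2.imwrite('pics/z3.png',a[:, :])
g=np.loadtxt('pics/g.txt')
print((proj('s2',T(g,[[0,.03,.047],[.0,.03,.0585],[-.0115,.03,.047],[0,.119,.047],[-.205,.072,.0455],[0,g[3],.047]]))-[310,185])*5)
```

```text
t 6.17 tcp [ 0.5166 -0.1174  0.0641] F [-0.4  0.  -2.3] w 0.172
shift mm [1.  1.  2.1] turn [-0.      0.003  -0.0047] shift in turned axes [0.9 1.  2.1]
face gauge x,y,z 0.0009433054996696513 0.02900648700406066 0.04907028156311287
[[347.22999937 201.65356178]
 [352.83572336 184.66092936]
 [334.13918906 216.16178811]
 [178.12993718 105.88889645]
 [ -6.54180382 437.57107082]
 [405.74014875 234.78900125]]
```

View pics/z3.png

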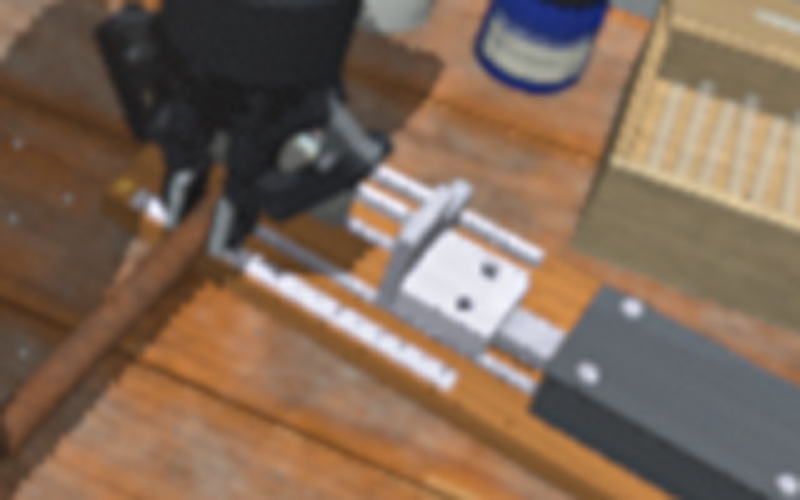

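The steel head sits at about (330,190), facing the fence plate at (400,240). The handle end at (5,440) matches the prediction, so the hammer is level. I'll make the first gentle tap.

drive_tool(series=[-1, 1, -10, 2, 0, 0, 0, -1, 0, -10, 0, 0, 0, -0.005, -1, 0, -6, 0, 0, 0, 0, -1, 0, -6, 0, 0, 0, 0, -1, 0, -5, 0, 0, 0, 0])

```text
t: 6.9
eef_pos: [0.5078, -0.1506, 0.0612]
tool_rot: [0.001, 0.104, 0.995, 0.001]
contact_force: [-0.2, 4.5, -0.4]
gripper_width: 0.168
```

Run:
```python
from h import *
G(0,.062);facey()
```

```text
t 6.9 tcp [ 0.5078 -0.1506  0.0612] F [-0.2  4.5 -0.4] w 0.168
shift mm [-0.8  5.3 -0.8] turn [0.0017 0.0011 0.0039] shift in turned axes [-0.8  5.3 -0.8]
face gauge x,y,z -0.0007621097953238523 -0.005263302666293948 0.04623494591960794
```

drive_tool(series=[-1, 0, 8, 0, 0, 0, 0, -1, 0, 8, 0, 0, 0, 0, -1, 0, 0, 0, 0, 0, 0, -1, 0, -8, 0, 0, 0, 0, -1, 0, -8, 0, 0, 0, 0, -1, 0, -6, 0, 0, 0, 0, -1, 0, -5, 0, 0, 0, 0])

```text
t: 7.78
eef_pos: [0.5054, -0.1621, 0.0613]
tool_rot: [0.001, 0.104, 0.995, 0.001]
contact_force: [1.0, 5.1, -1.6]
gripper_width: 0.168
```

Run:
```python
from h import *
G(0,.062);facey()
```

```text
t 7.78 tcp [ 0.5054 -0.1621  0.0613] F [ 1.   5.1 -1.6] w 0.168
shift mm [-0.7 17.  -0.7] turn [0.0012 0.0015 0.0029] shift in turned axes [-0.6 17.  -0.7]
face gauge x,y,z -0.0006062154286337537 -0.017021815471248883 0.046260423721772
```

drive_tool(series=[-1, 0, 8, 0, 0, 0, 0, -1, 0, 8, 0, 0, 0, 0, -1, 0, 0, 0, 0, 0, 0, -1, 0, -8, 0, 0, 0, 0, -1, 0, -8, 0, 0, 0, 0, -1, 0, -6, 0, 0, 0, 0, -1, 0, -5, 0, 0, 0, 0])

```text
t: 8.65
eef_pos: [0.5032, -0.1728, 0.0613]
tool_rot: [0.001, 0.104, 0.995, 0.001]
contact_force: [-0.5, 4.5, -1.0]
gripper_width: 0.171
```

drive_tool(series=[-1, 0, 8, 0, 0, 0, 0, -1, 0, 8, 0, 0, 0, 0, -1, 0, 0, 0, 0, 0, 0, -1, 0, -8, 0, 0, 0, 0, -1, 0, -8, 0, 0, 0, 0, -1, 0, -5, 0, 0, 0, 0, -1, 0, -4, 0, 0, 0, 0])

```text
t: 9.52
eef_pos: [0.5012, -0.1815, 0.0612]
tool_rot: [0.001, 0.104, 0.995, 0.001]
contact_force: [0.7, 4.0, -1.2]
gripper_width: 0.168
```

Run:
```python
from h import *
G(0,.062);facey()
```

```text
t 9.53 tcp [ 0.5012 -0.1815  0.0612] F [ 0.7  4.  -1.2] w 0.168
shift mm [-0.7 36.9 -0.7] turn [0.0013 0.0014 0.003 ] shift in turned axes [-0.6 36.9 -0.8]
face gauge x,y,z -0.0006206315753108371 -0.036892952464028614 0.04622810519106216
```

Roughly 13 mm is left, so the next tap is shorter and slows towards the end.

drive_tool(series=[-1, 0, 8, 0, 0, 0, 0, -1, 0, 8, 0, 0, 0, 0, -1, 0, 0, 0, 0, 0, 0, -1, 0, -8, 0, 0, 0, 0, -1, 0, -8, 0, 0, 0, 0, -1, 0, -4, 0, 0, 0, 0, -1, 0, -3, 0, 0, 0, 0])

```text
t: 10.4
eef_pos: [0.4998, -0.1883, 0.0612]
tool_rot: [0.001, 0.104, 0.995, 0.001]
contact_force: [0.8, 4.4, -1.3]
gripper_width: 0.171
```

drive_tool(series=[-1, 0, 8, 0, 0, 0, 0, -1, 0, 8, 0, 0, 0, 0, -1, 0, 0, 0, 0, 0, 0, -1, 0, -8, 0, 0, 0, 0, -1, 0, -8, 0, 0, 0, 0, -1, 0, -2, 0, 0, 0, 0, -1, 0, -1.5, 0, 0, 0, 0])

```text
t: 11.28
eef_pos: [0.4991, -0.1916, 0.0612]
tool_rot: [0.001, 0.104, 0.995, 0.001]
contact_force: [0.5, 4.4, -1.4]
gripper_width: 0.169
```

Run:
```python
from h import *
G(0,.062);facey()
```

```text
t 11.28 tcp [ 0.4991 -0.1916  0.0612] F [ 0.5  4.4 -1.4] w 0.169
shift mm [-0.8 47.2 -0.7] turn [0.0013 0.0013 0.0029] shift in turned axes [-0.6 47.2 -0.8]
face gauge x,y,z -0.0006388107359211123 -0.04720092885387886 0.04620502048503606
```

drive_tool(series=[-1, 0, 8, 0, 0, 0, 0, -1, 0, 4, 0, 0, 0, 0, -1, 0, 0, 0, 0, 0, 0, -1, 0, -6, 0, 0, 0, 0, -1, 0, -6, 0, 0, 0, 0, -1, 0, -1, 0, 0, 0, 0, -1, 0, -1, 0, 0, 0, 0])

```text
t: 12.15
eef_pos: [0.4987, -0.1936, 0.0612]
tool_rot: [0.001, 0.104, 0.995, 0.001]
contact_force: [1.2, 4.8, -0.5]
gripper_width: 0.165
```

drive_tool(series=[-1, 0, -1, 0, 0, 0, 0])

```text
t: 12.28
eef_pos: [0.4985, -0.1944, 0.0612]
tool_rot: [0.001, 0.104, 0.995, 0.0]
contact_force: [1.2, 3.3, -0.4]
gripper_width: 0.168
```

drive_tool(series=[-1, 0, -1, 0, 0, 0, 0])

```text
t: 12.4
eef_pos: [0.4982, -0.1955, 0.0612]
tool_rot: [0.001, 0.104, 0.995, 0.0]
contact_force: [1.3, 7.6, 0.4]
gripper_width: 0.166
```

drive_tool(series=[-1, 0, -1, 0, 0, 0, 0])

```text
t: 12.52
eef_pos: [0.498, -0.1956, 0.0611]
tool_rot: [0.0, 0.104, 0.995, 0.001]
contact_force: [0.9, 7.9, 0.3]
gripper_width: 0.167
```

drive_tool(series=[-1, 0, -1, 0, 0, 0, 0, -1, 0, 0, 0, 0, 0, 0])

```text
t: 12.78
eef_pos: [0.4979, -0.1958, 0.0611]
tool_rot: [0.0, 0.104, 0.995, 0.001]
contact_force: [0.0, 8.2, 0.6]
gripper_width: 0.17
```

Movement has stalled and the force has doubled, which suggests the stop. I'll draw off and give one light seating tap to confirm it.

drive_tool(series=[-1, 0, 8, 0, 0, 0, 0, -1, 0, 4, 0, 0, 0, 0, -1, 0, 0, 0, 0, 0, 0, -1, 0, -6, 0, 0, 0, 0, -1, 0, -5, 0, 0, 0, 0, -1, 0, -3, 0, 0, 0, 0, -1, 0, -2, 0, 0, 0, 0])

```text
t: 13.65
eef_pos: [0.4972, -0.1965, 0.0609]
tool_rot: [-0.001, 0.102, 0.995, 0.003]
contact_force: [1.5, 18.7, 1.0]
gripper_width: 0.167
```

drive_tool(series=[-1, 0, -2, 0, 0, 0, 0])

```text
t: 13.78
eef_pos: [0.4969, -0.1969, 0.0607]
tool_rot: [-0.001, 0.101, 0.995, 0.004]
contact_force: [0.3, 22.1, 2.4]
gripper_width: 0.171
```

drive_tool(series=[-1, 0, 8, 0, 0, 0, 0, -1, 0, 10, 0, 0, 0, 0, -1, 0, 10, 0, 0, 0, 0, -1, 0, 0, 0, 0, 0, 0])

```text
t: 14.28
eef_pos: [0.5026, -0.1759, 0.0612]
tool_rot: [0.001, 0.104, 0.995, 0.0]
contact_force: [-0.3, -0.6, -2.0]
gripper_width: 0.167
```

Run:
```python
from h import *
G(0,.062);facey()
g=np.loadtxt('pics/g.txt')
s=snap('scene','s3')['pixels'];w=snap('wrist','w3')['pixels']
r=lambda a,k:cv2.resize(a,k,interpolation=cv2.INTER_CUBIC)
cv2.imwrite('pics/z4.png',np.vstack([r(s[205:285,370:490],(600,400)),r(w[200:384,0:512],(556,200))[:, :].repeat(1,0) if 0 else np.hstack([r(w[200:384,0:512],(556,200)),np.zeros((200,44,3),np.uint8)])]))
f=lambda y:(proj('s3',T(g,[[-.02,y,.067],[.02,y,.067],[-.02,y-.008,.067],[.02,y-.008,.067],[.03,-.074,.051],[-.03,-.074,.051]]))-[370,205])*5
print(f(-.05).round());print(f(-.047).round())
```

```text
t 14.28 tcp [ 0.5026 -0.1759  0.0612] F [-0.3 -0.6 -2. ] w 0.167
shift mm [-0.6 31.1 -0.8] turn [0.0004 0.0017 0.0033] shift in turned axes [-0.5 31.1 -0.8]
face gauge x,y,z -0.0004910646078137779 -0.031148843348888802 0.04623133416495345
[[208. 196.]
 [251. 140.]
 [226. 206.]
 [269. 150.]
 [305. 180.]
 [241. 266.]]
[[201. 192.]
 [244. 137.]
 [219. 203.]
 [263. 147.]
 [305. 180.]
 [241. 266.]]
```

View pics/z4.png

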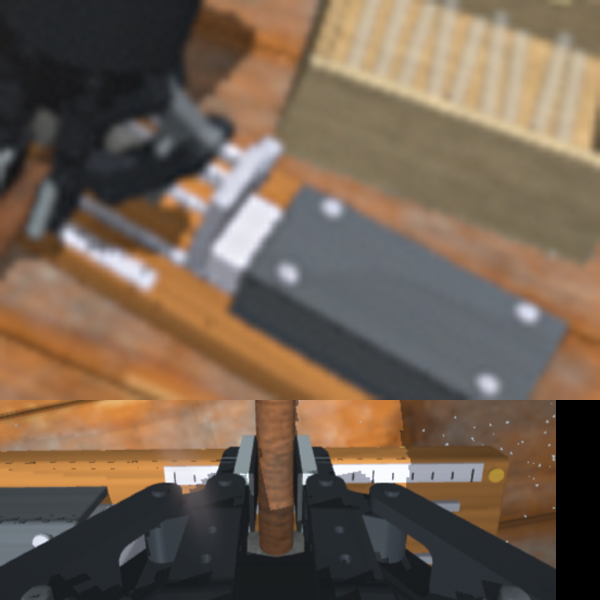

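The plate now stands just short of the hood mouth, at about (245,170) against the hood edge at (240–305, 265–180). That fits the 16 mm home gap, and the force rose to 22 N with almost no motion, so the fence is home. Next I'll lift the hammer and carry it back to its clear original spot.

drive_tool(series=[-1, 0, 10, -10, 0, 0, 0, -1, 0, 10, -30, 0, 0, 0, -1, 0, 0, -35, 0, 0, 0, -1, 0, 0, -30, 0, 0, 0, -1, 0, 0, 0, 0, 0, 0])

```text
t: 15.0
eef_pos: [0.5081, -0.157, 0.1691]
tool_rot: [0.004, 0.105, 0.994, 0.0]
contact_force: [0.9, -0.3, -2.7]
gripper_width: 0.172
```

Run:
```python
from h import *
go([.448,.322,.16],1.64)
```

```text
t 15.0 tcp [ 0.5081 -0.157   0.1691] F [ 0.9 -0.3 -2.7] w 0.172
shift mm [158.7 456.    8.3] turn [-0.      0.0074 -0.2791] shift in turned axes [ 26.9 482.1   9.1]
```

drive_tool(series=[-1, 13.2, 38, 0.7, 0, 0, 0, -1, 13.2, 38, 0.7, 0, 0, 0, -1, 13.2, 38, 0.7, 0, 0, 0, -1, 13.2, 38, 0.7, 0, 0, 0, -1, 13.2, 38, 0.7, 0, 0, 0, -1, 13.2, 38, 0.7, 0, 0, 0, -1, 13.2, 38, 0.7, 0, 0, 0, -1, 13.2, 38, 0.7, 0, 0, 0, -1, 13.2, 38, 0.7, 0, 0, 0, -1, 13.2, 38, 0.7, 0, 0, 0, -1, 13.2, 38, 0.7, 0, 0, 0, -1, 13.2, 38, 0.7, 0, 0, 0])

```text
t: 16.5
eef_pos: [0.4455, 0.3229, 0.1567]
tool_rot: [0.0, 0.105, 0.994, -0.001]
contact_force: [0.8, 0.4, -1.9]
gripper_width: 0.17
```

drive_tool(series=[-1, 0, 0, 0, 0, 0.0035, -0.14, -1, 0, 0, 0, 0, 0.0035, -0.14, -1, 0, 0, 0, 0, 0, 0])

```text
t: 16.88
eef_pos: [0.4458, 0.3216, 0.1568]
tool_rot: [-0.003, -0.034, 0.999, -0.0]
contact_force: [0.7, 0.4, -2.2]
gripper_width: 0.17
```

Run:
```python
from h import *
go([.448,.322,.027],1.64)
s=snap('scene','s4')['pixels'];w=snap('wrist','w4')['pixels']
r=lambda a,k:cv2.resize(a,k,interpolation=cv2.INTER_CUBIC)
cv2.imwrite('pics/z5.png',np.hstack([r(s[120:270,60:280],(440,300)),r(w,(360,300))]))
```

```text
t 16.88 tcp [0.4458 0.3216 0.1568] F [ 0.7  0.4 -2.2] w 0.17
shift mm [ -3.    0.2 129.8] turn [ 0.     -0.0067 -0.0004] shift in turned axes [ -2.2   0.2 129.8]
```

View pics/z5.png

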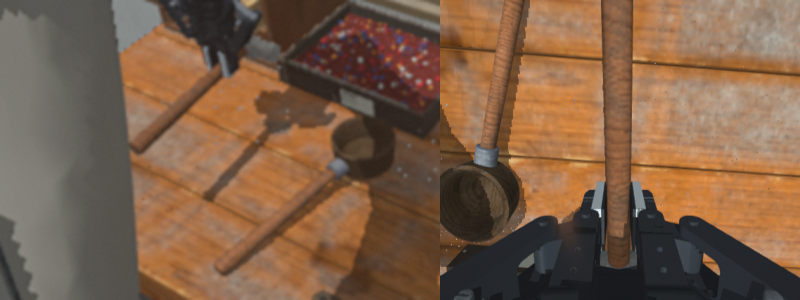

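The spot is clear and the ladle is untouched, so I'll lower the hammer.

drive_tool(series=[-1, -1, 0, 30, 0, -0.006, 0, -1, 0, 0, 35, 0, 0, 0, -1, 0, 0, 30, 0, 0, 0, -1, 0, 0, 20, 0, 0, 0, -1, 0, 0, 8, 0, 0, 0, -1, 0, 0, 3, 0, 0, 0, -1, 0, 0, 0, 0, 0, 0])

```text
t: 17.85
eef_pos: [0.4477, 0.3224, 0.0323]
tool_rot: [0.001, -0.035, 0.999, 0.001]
contact_force: [0.3, 0.2, -1.7]
gripper_width: 0.172
```

drive_tool(series=[-1, 0, 0, 3, 0, 0, 0, -1, 0, 0, 1.5, 0, 0, 0, -1, 0, 0, 0, 0, 0, 0])

```text
t: 18.23
eef_pos: [0.4474, 0.3222, 0.0274]
tool_rot: [0.0, -0.035, 0.999, 0.0]
contact_force: [-0.3, -0.0, -2.2]
gripper_width: 0.165
```

drive_tool(series=[-1, 0, 0, 0.7, 0, 0, 0, -1, 0, 0, 0, 0, 0, 0])

```text
t: 18.48
eef_pos: [0.4475, 0.3222, 0.0267]
tool_rot: [0.001, -0.035, 0.999, 0.001]
contact_force: [-1.2, -0.3, -1.2]
gripper_width: 0.171
```

Contact is starting, so I'll open the jaws partway and then fully, and go up.

drive_tool(series=[-1, 0, 0, 0.5, 0, 0, 0, -0.4, 0, 0, 0, 0, 0, 0, -0.4, 0, 0, 0, 0, 0, 0, 0.3, 0, 0, 0, 0, 0, 0, 1, 0, 0, 0, 0, 0, 0, 1, 0, 0, 0, 0, 0, 0, 1, 0, 0, -8, 0, 0, 0, 1, 0, 0, -25, 0, 0, 0, 1, 0, 0, -40, 0, 0, 0, 1, 0, 0, -45, 0, 0, 0, 1, 0, 0, -45, 0, 0, 0, 1, 0, 0, 0, 0, 0, 0])

```text
t: 19.98
eef_pos: [0.4492, 0.3235, 0.1934]
tool_rot: [0.004, -0.035, 0.999, 0.003]
contact_force: [-0.1, 0.1, -1.2]
gripper_width: 1.001
```

Run:
```python
from h import *
go([.448,.322,.19],1.64)
s=snap('scene','s5')['pixels'];w=snap('wrist','w5')['pixels'];t=snap('top','t5')['pixels']
r=lambda a,k:cv2.resize(a,k,interpolation=cv2.INTER_CUBIC)
cv2.imwrite('pics/z6.png',np.vstack([np.hstack([r(s[120:270,60:280],(440,300)),r(w,(360,300))]),np.hstack([r(t[130:210,310:450],(525,300)),r(s[205:285,370:470],(275,300))])]))
```

```text
t 19.98 tcp [0.4492 0.3235 0.1934] F [-0.1  0.1 -1.2] w 1.001
shift mm [ 1.3 -1.5  3.4] turn [0.0058 0.0073 0.0007] shift in turned axes [ 1.3 -1.5  3.4]
```

View pics/z6.png

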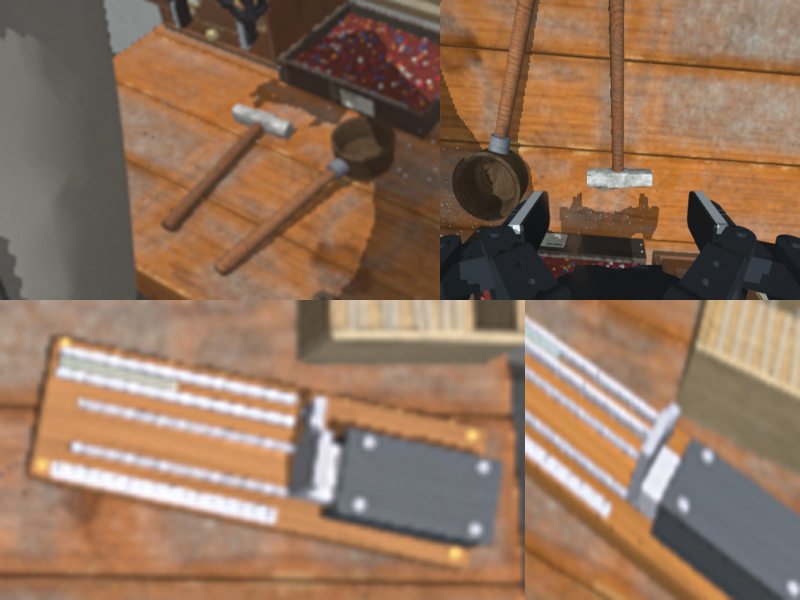

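Run:
```python
from h import *
print(bot.hand_in())
```

```text
the job is handed in; nothing more can be done
None
```

I picked up the hammer and drove the fence into the hood in seven gentle taps, drawing the hammer off between taps. A light eighth tap confirmed it was seated. I then laid the hammer flat on the bench at its original spot, released it, raised the arm clear, and handed in at about 20 s of the 51 s allowed.

**Fence home:** Sliding took about 4–5 N. On the seventh tap the fence stopped moving and the force rose to 8 N. On the seating tap it reached 22 N with about 1 mm of motion, which I put down to give in the grip. The stop came at an estimated face position of y = −51 mm, against −50 mm expected. In the last top view the gap to the hood looked like roughly 17 mm, against 16 mm nominal.

**Hammer and surroundings:** The last pictures show the hammer flat on the bench with the jaws open well above it. The ladle looked untouched.

**Disagreement:** The top and scene views put the fence's starting position about 10 mm apart. I used the scene and wrist fit, and where the fence stopped agreed with it.

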